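# Switch on the bench spot welder and hold its clamp lever down

## Robot

A 6-joint arm with a two-finger parallel gripper is mounted at the origin on the work surface. World frame = base frame: x ahead of the robot, y to its left, z up, the work surface at z = 0. Lengths are in mm, angles in rad, forces in N, time in s.
With the tool pointing down it reaches from about 325 to 1000 mm from the base axis. Payload 5.1 kg.
Tool frame: the origin (TCP) lies at the very end of the fingers, on their centre line; the grasp point (between the pads) lies 19 mm behind it; z points along the fingers, y is the line along which they close (so a half turn about z gives the same grasp; the last joint's range is limited). The gripper opens to 85 mm and grips with 20 to 120 N. Pads are 22 mm wide; open, the fingers measure 114 mm over their backs; the gripper's body (76 mm by 85 mm) begins 54 mm behind the grasp point. The pads swing forward as they close: fully open they stand 13 mm farther back than shut.
Start: joints at [-1.365, 0.124, 1.65, -0, 1.367, -0.083], TCP at [185.089, -623.079, 231.322] pointing down, gripper open.
Joint ranges: [-2.61, 2.61], [-1.02, 2.33], [0.03, 2.71], [-1.35, 4.49], [0.32, 2.68], [-2.91, 2.91]. Speed limits (rad/s): [2.57, 2.57, 3.14, 3.14, 3.14, 3.14].

## Interface

Orientations are given as a unit quaternion [x, y, z, w].
In Python, from plant import ctrl gives the robot as it stands.
- The arm moves only by the tool move_arm, never from a script. Its arguments are lists of equal length, an entry for each row: "xyz": the shift along the tool's x, y, z in units of 0.2 m (1.0 is 0.2 m), a list of three; "twist": the turn, a rotation vector about the tool's x, y, z in units of pi/2 rad (1.0 is pi/2 rad), a list of three; "jaw": the opening, from -1 (shut) to 1 (fully open). In form: {"xyz": [[dx, dy, dz], ...], "twist": [[rx, ry, rz], ...], "jaw": [jaw, ...]}. A call has 1 to 12 rows; each row is the pose to reach, as a shift and turn from the pose commanded when the call began, along the tool's axes at that moment; what a row does not reach only later rows make up. A row lasts 1/12 s, in which the tool goes at most 41.7 mm and 7.16 degrees, less where a joint would pass 70% of its speed; a pose out of reach is approached as far as the arm can. A call with a number of a shift or a turn outside -1 to 1 is refused whole. A call with a gripper value outside its range is refused whole. The fingers move at their own pace and stop on an object; "newtons" is the grip in N (left out, the last holds). Time passes only in rows, so rows that repeat a pose let the fingers close. It gives the time, the measured TCP pose, the force, the opening and the grip force at its end, in the units of the state.
- ctrl.sense(): the state, without advancing time (a new reading comes with each control period).
- ctrl.snapshot(name): name is "scene" or "top" or "wrist"; returns the picture (480x640x3 uint8, red, green, blue); there is no depth.
- ctrl.get_calibration(name): a dict with "camera_matrix" (3x3 intrinsics, pixels), "R" (3x3) and "t" (3): a world point X has camera coordinates R X + t. Camera axes: x right, y down, z forward; pixel columns grow to the right and rows downward; lengths in mm; the calibration is good to about 2 mm. The wrist camera is an equidistant fisheye: a pixel r from the principal point sees the ray r / f radians off the axis. A picture is of the moment at which its call begins: read the wrist's pose just before it. get_calibration takes no time and is no camera call; for the wrist camera it gives the pose at the moment of the call.
- ctrl.job_done(): hands the job in; it is judged then, once.
The state is a dict: "time_s": time; "joint_positions": joint angles; "qd": joint speeds; "tau": joint torques, N m; "tcp_pos": TCP position; "ee_rot": TCP orientation; "contact_force": force on the tool from outside, world axes, zero at the start; "torque": the same for the moment, N m; "grip_width": finger opening in mm; "grasp_force": force on a finger pad.
Only numpy, scipy, OpenCV 4.12 (cv2) and the standard library are available. Lean on these libraries where they do the work, as an engineer would, in place of code of your own. Each camera call takes 0.05 s, during which the arm holds its last target. There are 200 camera calls.

## Task

Take the key from its holder, push it fully into the barrel on the switch box and turn it clockwise as far as it goes, and leave it there. Then flip the safety catch on the welder right over to its other side, out of the lever's way, and only after that pull the lever by its crossbar towards the robot all the way to its stop. Finish while still holding the crossbar there, because a spring pulls the lever back if you let go; do not disturb the tin, the pliers or the metal block.

Things in the scene. Friction and masses are not known exactly. Their poses are not given: they have to be found in the camera images.
- key: Loose steel key, upright in its holder, about 60 g. Blade 14 x 6 mm, 30 mm long, tip rounded (3 mm), below a flat bow 32 mm wide, 10 mm thick, 42 mm tall, whose lower edge rests on the holder, or on the barrel when fully in. Origin: centre of the blade's tip; z up, x along the width, y through the thickness. Same after half a turn. Grip across the thickness 55 mm above the tip to clear the barrel.
- key_holder: Fixed dark wood block 60 x 60 mm, 45 mm tall, on a foot 100 x 85 x 6 mm. The key stands in the slot in its top (17 x 9 mm, 33 mm deep, long side along x). Origin: centre of its underside; z up. On the other side of the welder from the switch box.
- keyway (a point): Middle of the slot's mouth, in the top of the round steel barrel (47 mm across, 32 mm high) on the switch box, a fixed box 130 x 110 x 70 mm. The mouth is 102 mm above the table. Slot 16 x 8 mm, 32 mm deep; x along its long side, y across, z up; the frame turns with the barrel. With the key fully in, the key's origin is 30 mm below this point.
- barrel (a joint): Turn of the barrel, rad: starts between 0 and 0.15, grows clockwise seen from above, stop at 1.2. Light friction (0.05 N m), stays where it is left. The key has about 0.2 rad of play in the slot before the barrel follows.
- welder: Fixed bench spot welder: grey case 260 x 170 mm, top 128 mm above the table, from 70 mm in front of (-x) to 190 mm behind the origin; two round arms and metal strips 110 mm wide stick out in front to 210 mm from the origin, below 165 mm. Origin: on the table under the lever's pivot; x points away from the robot (the front faces -x), y left, z up. Lever and safety catch are on its top.
- lever_hinge (a point): Pivot of the lever: on the welder's x = 0, y = 0, 145 mm above the table; the axis runs along the welder's y.
- lever_grip (a point): Black round crossbar of the lever, 20 mm thick, 120 mm long along the welder's y. Origin: its middle, 130 mm from the pivot; y along it; turns with the lever. A shank 12 x 16 mm joins its middle to the pivot, so grip to one side, e.g. 35 mm to +y (away from the catch): pinch from above, closing along the welder's x. It can turn between the pads as the lever swings.
- lever (a joint): Swing of the lever, rad: 0 at rest, leaning 0.3 from vertical to the welder's +x; grows as the bar moves to the welder's front (-x), towards the robot; stop at 0.75, leaning 0.45 forward. A spring pulls it back: about 2.5 N at the bar at rest, 8 N at the stop. The locked catch blocks the lever after a few hundredths.
- catch_pin (a point): Safety catch: flat steel arm hinged at the -y side of the lever, leaning across in front of its shank, with a round pin 12 mm thick that sticks out 60 mm forward (welder's -x). This point is on the pin's axis, 70 mm from the hinge axis, 45 mm in front of the lever's pivot, 21 mm from the pin's free end. Pinch it from above, closing along the welder's y; it can turn between the pads.
- catch_hinge (a point): Point of the catch's hinge axis level with catch_pin along the axis: 45 mm in front of the lever's pivot, 50 mm to its -y side, 140 mm above the table. The axis runs along the welder's x.
- catch (a joint): Flip of the catch, rad: near 0 locked, the pin leaning 0.8 rad from vertical to the welder's +y; grows as the pin goes up and over to -y; stop at 1.6, leaning 0.8 rad to -y, unlocked. Light friction, stays where it is left.
- tin: Bystander: loose white plastic cup, 72 mm across, 60 mm tall. Origin: centre of its underside. Leave alone.
- pliers: Bystander: loose pliers with two red handles, lying, about 170 x 76 mm, 18 mm tall. Origin: on the table near the joint, x towards the jaws. Leave alone.
- block: Bystander: loose aluminium block 40 x 60 x 22 mm. Origin: centre of its underside. Leave alone.
There are look-alikes about, which are no part of the job. Several things have the shape of the key; the one meant has the colours described above.

How it is judged (in metres and radians):
On the way, in this order (a step that is already met when the one before it is completed fails the run):
1. the key is fully in the barrel and has turned it clockwise to its stop (z of key in the frame of keyway below -0.025 m and horizontal distance between key and keyway below 0.004 m and value of joint barrel above 1 rad), for 0.2 s.
2. the safety catch is flipped over, the lever still at rest (value of joint catch above 1.25 rad and value of joint lever below 0.15 rad), for 0.2 s.
3. the lever is pulled to its stop (value of joint lever above 0.65 rad), for 0.2 s.
At the end, for the whole second after the job is handed in: The lever is held within 0.1 rad of its stop (joint above 0.65) by the fingers on the crossbar (over 2 N), the catch is flipped over (above 1.2 rad), and the key is left fully in the barrel (within 5 mm of full depth, 4 mm of the centre), turned to above 0.95 rad (z of key in the frame of keyway below -0.025 m and horizontal distance between key and keyway below 0.004 m and value of joint barrel above 0.95 rad and value of joint catch above 1.2 rad and value of joint lever above 0.65 rad and contact force between the fingers and lever above 2 N); the arm keeps its last pose, push and grip.
It fails at once if the tin is disturbed (moved more than 30 mm) (distance of tin from where it was at the start of the episode above 0.03 m).
It fails at once if the pliers is disturbed (moved more than 30 mm) (distance of pliers from where it was at the start of the episode above 0.03 m).
It fails at once if the block is disturbed (moved more than 30 mm) (distance of block from where it was at the start of the episode above 0.03 m).
It also fails if it takes over 72 s, if anything falls off the work surface, if the arm or the gripper's body presses on something with over 40 N, if the wrist force passes 120 N, or if a joint passes its speed limit or range.

## Working session

There is one attempt and no reset: what is moved stays moved. The work goes in short steps, Python scripts to look and compute and a tool call to move; the robot and the scene stay as the last step left them, time stands still between calls to the robot, and variables do not carry over. Pictures are saved under pics/ and viewed, at most 10 in all, crops included, and the job is handed in when it is done.

Besides the shell and the picture viewer there is one more tool, called after "Emit:" as name(argument=value, ...) on one line, values as JSON. move_arm: Moves the arm, as the interface text tells. Its arguments: {"type":"object","properties":{"xyz":{"type":"array"},"twist":{"type":"array"},"jaw":{"type":"array"},"newtons":{"type":"number"}},"required":["xyz","twist","jaw"]}

```bash
mkdir -p pics; ls
python3 - <<'E'
from plant import ctrl
import cv2,numpy as np
for n in ["scene","top"]:
    im=ctrl.snapshot(n); cv2.imwrite(f"pics/{n}0.png",im[:,:,::-1])
    c=ctrl.get_calibration(n); print(n,c)
print(ctrl.sense())
E
```

```text
pics
scene {'camera_matrix': array([[475.23126832,   0.        , 317.88264137],
       [  0.        , 475.23126832, 241.18962382],
       [  0.        ,   0.        ,   1.        ]]), 'R': array([[ 0.86336904,  0.50453561,  0.00614142],
       [ 0.31109582, -0.52269025, -0.79373439],
       [-0.3972572 ,  0.68719627, -0.6082335 ]]), 't': array([-4.27997707e+02, -1.77893342e-01,  1.39365486e+03])}
top {'camera_matrix': array([[523.61676516,   0.        , 328.45812115],
       [  0.        , 523.61676516, 239.85290832],
       [  0.        ,   0.        ,   1.        ]]), 'R': array([[ 2.22964497e-02, -9.99751360e-01, -2.92858735e-04],
       [-9.91924287e-01, -2.20853050e-02, -1.24893749e-01],
       [ 1.24856228e-01,  3.07518088e-03, -9.92170079e-01]]), 't': array([   3.78665103,  525.18284616, 1449.34617567])}
{'time_s': 0.1, 'joint_positions': array([-1.36458953e+00,  1.24464011e-01,  1.65151446e+00, -9.57998620e-06,
        1.36749261e+00, -8.25791926e-02]), 'qd': array([-0.0001299 , -0.00120633, -0.00282294,  0.00110376, -0.00117861,
        0.00076327]), 'tau': array([ 5.18548295e-04, -4.24929285e+01, -3.66655183e+01, -3.94904717e-06,
        3.93610462e-03, -1.86171334e-06]), 'tcp_pos': array([ 184.98449765, -622.55934149,  230.17390609]), 'ee_rot': array([ 9.89592855e-01,  1.43892664e-01, -6.27009363e-05, -9.37131129e-04]), 'contact_force': array([-0.66216373,  0.02001823,  0.5901772 ]), 'torque': array([ 0.00527113, -0.00152323,  0.0223265 ]), 'grasp_force': 0.0, 'grip_width': 85.55364278445158}
```

View pics/scene0.png

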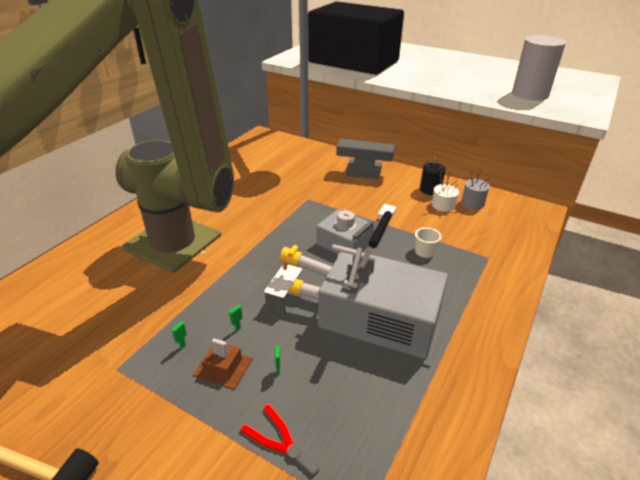

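View pics/top0.png

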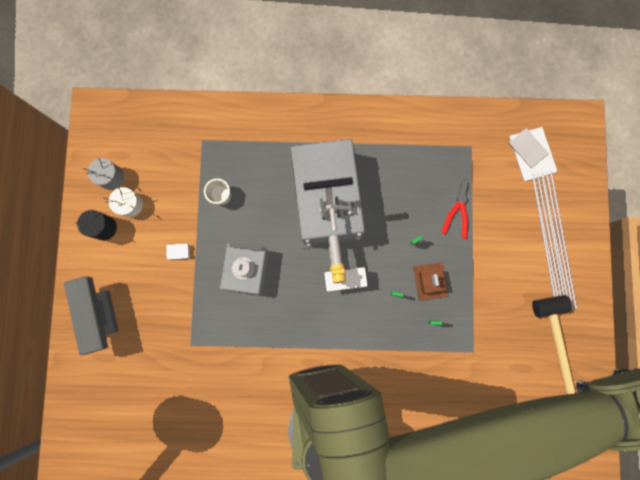

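```bash
cat > h.py <<'E'
import numpy as np,cv2
from scipy.spatial.transform import Rotation as Ro
from scipy.optimize import least_squares
from plant import ctrl
def ray(c,u,v,fish=False):
    K=np.array(c["camera_matrix"]);R=np.array(c["R"]);t=np.array(c["t"])
    x=(u-K[0,2])/K[0,0];y=(v-K[1,2])/K[1,1]
    if fish:
        r=np.hypot(x,y)+1e-12;d=np.array([x/r*np.sin(r),y/r*np.sin(r),np.cos(r)])
    else: d=np.array([x,y,1.])
    d=R.T@d
    return -R.T@t,d/np.linalg.norm(d)
def atz(c,u,v,z,fish=False):
    o,d=ray(c,u,v,fish);return o+d*(z-o[2])/d[2]
def tri(rs):
    A=0;b=0
    for o,d in rs:
        P=np.eye(3)-np.outer(d,d);A=A+P;b=b+P@o
    X=np.linalg.solve(A,b)
    return X,[round(float(np.linalg.norm((np.eye(3)-np.outer(d,d))@(X-o))),1) for o,d in rs]
def tile(im,boxes,s,ncol):
    # boxes (u0,v0,w,h) equal sizes
    ts=[cv2.resize(im_[v:v+h,u:u+w],None,fx=s,fy=s,interpolation=cv2.INTER_CUBIC) for im_,(u,v,w,h) in zip(im,boxes)]
    for t_,(u,v,w,h) in zip(ts,boxes):
        for k in range(0,w,10): cv2.line(t_,(k*s,0),(k*s,6 if k%50 else 14),(255,255,0),1)
        for k in range(0,h,10): cv2.line(t_,(0,k*s),(6 if k%50 else 14,k*s),(255,255,0),1)
        cv2.putText(t_,f"{u},{v}",(12,24),0,.5,(255,255,0),1)
    return np.vstack([np.hstack(ts[i:i+ncol]) for i in range(0,len(ts),ncol)])
def move(p,R=None):
    "print tool-frame shift in units and twist to target world pose from commanded ~ measured"
    s=ctrl.sense();R0=Ro.from_quat(s["ee_rot"])
    print("xyz",np.round(R0.inv().apply(np.array(p)-s["tcp_pos"])/200,4), "twist",None if R is None else np.round((R0.inv()*R).as_rotvec()/(np.pi/2),4))
def down(yaw): # tool down; closing axis y along world angle yaw
    y=np.array([np.cos(yaw),np.sin(yaw),0]);z=np.array([0,0,-1.]);x=np.cross(y,z)
    return Ro.from_matrix(np.c_[x,y,z])
E
python3 - <<'E'
from h import *
t=cv2.imread("pics/top0.png");s=cv2.imread("pics/scene0.png")
cv2.imwrite("pics/c1.png",tile([t,t,t,s,s,s],[(400,255,65,65),(212,238,65,65),(295,160,65,65),(190,325,65,65),(315,195,65,65),(335,205,65,65)],4,3))
E
python3 - <<'E'
from h import *
c=ctrl.get_calibration("top")
for n,u,v,z in [("key",436,281,72),("barrel",242,268,102),("bar1",306,186,269),("bar2",352,181,269),("caseTL",292,146,128),("caseTR",352,141,128),("caseBL",303,245,128),("caseBR",362,236,128)]:
    print(n,atz(c,u,v,z).round(0))
w=ctrl.get_calibration("wrist");print(w); s=ctrl.sense()
R0=Ro.from_quat(s["ee_rot"]);print("cam in tool",R0.inv().apply(-np.array(w["R"]).T@w["t"]-s["tcp_pos"]), R0.inv().as_matrix()@np.array(w["R"]).T)
E
```

```text
key [ 413. -281.   72.]
barrel [435. 245. 102.]
bar1 [625.  72. 269.]
bar2 [639. -39. 269.]
caseTL [767. 120. 128.]
caseTR [785. -43. 128.]
caseBL [498.  82. 128.]
caseBR [525. -73. 128.]
{'camera_matrix': array([[371.64829954,   0.        , 325.6965425 ],
       [  0.        , 371.64829954, 241.68115758],
       [  0.        ,   0.        ,   1.        ]]), 'R': array([[ 0.28611262, -0.95819462, -0.00162437],
       [-0.9174348 , -0.27443032,  0.28809961],
       [-0.27650127, -0.08093868, -0.95759907]]), 't': array([-649.75680835,  -38.46859508,  378.67042566])}
cam in tool [  73.15026302    0.53499336 -142.45848596] [[ 1.37975562e-03 -9.57556818e-01 -2.88241283e-01]
 [ 9.99999017e-01  1.24964549e-03  6.35397202e-04]
 [-2.48229503e-04 -2.88241876e-01  9.57557601e-01]]
```

View pics/c1.png

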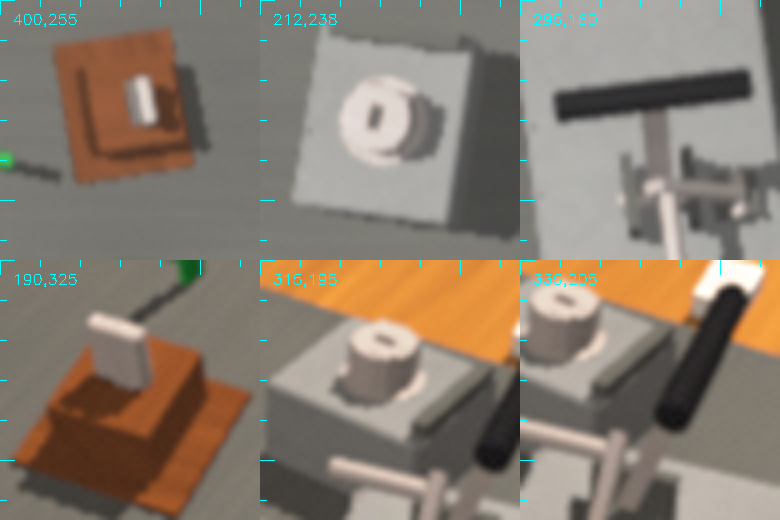

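Emit:
move_arm(xyz=[[0.79,-0.655,0.1],[0.79,-0.655,0.1],[0.79,-0.655,0.1],[0.79,-0.655,0.1],[0.79,-0.655,0.1],[0.79,-0.655,0.1],[0.79,-0.655,0.1],[0.79,-0.655,0.1],[0.79,-0.655,0.1],[0.79,-0.655,0.1],[0.79,-0.655,0.1],[0.79,-0.655,0.1]], twist=[[0,0,-0.95],[0,0,-0.95],[0,0,-0.95],[0,0,-0.95],[0,0,-0.95],[0,0,-0.95],[0,0,-0.95],[0,0,-0.95],[0,0,-0.95],[0,0,-0.95],[0,0,-0.95],[0,0,-0.95]], jaw=[1,1,1,1,1,1,1,1,1,1,1,1])

```text
time_s: 1.1
tcp_pos: [299.1, -452.1, 210.7]
ee_rot: [0.627, 0.779, 0.0, -0.0]
contact_force: [0.4, 0.4, 0.3]
grip_width: 85.4
grasp_force: 0.0
```

Run:
```python
from h import *
c=ctrl.get_calibration("top")
a=atz(c,436.2,273.8,87);b=atz(c,439,286,87);print(a,b)
s=ctrl.sense();print(s["tcp_pos"],s["joint_positions"].round(2))
move([410,-281,190],down(np.pi/2+0.1))
```

```text
[ 432.13770545 -278.06193934   87.        ] [ 399.40477    -285.49862319   87.        ]
[ 299.11103544 -452.11955956  210.72263626] [-1.09 -0.1   1.91 -0.    1.33 -1.3 ]
xyz [0.7165 0.7253 0.1041] twist [ 3.000e-04 -6.000e-04 -9.259e-01]
```

Emit:
move_arm(xyz=[[0.71,0.72,0.11],[0.71,0.72,0.11],[0.71,0.72,0.11],[0.71,0.72,0.11],[0.71,0.72,0.11],[0.71,0.72,0.11],[0.71,0.72,0.11],[0.71,0.72,0.11],[0.71,0.72,0.11],[0.71,0.72,0.11],[0.71,0.72,0.11],[0.71,0.72,0.11]], twist=[[0,0,-0.93],[0,0,-0.93],[0,0,-0.93],[0,0,-0.93],[0,0,-0.93],[0,0,-0.93],[0,0,-0.93],[0,0,-0.93],[0,0,-0.93],[0,0,-0.93],[0,0,-0.93],[0,0,-0.93]], jaw=[1,1,1,1,1,1,1,1,1,1,1,1])

```text
time_s: 2.1
tcp_pos: [410.2, -283.3, 188.8]
ee_rot: [-0.053, 0.999, 0.0, -0.0]
contact_force: [-0.5, 0.6, 0.6]
grip_width: 85.3
grasp_force: 0.0
```

```bash
cat >> h.py <<'E'
import pickle
def wshot(name):
    c=ctrl.get_calibration("wrist");im=ctrl.snapshot("wrist")[:,:,::-1].copy()
    cv2.imwrite(f"pics/{name}.png",im);pickle.dump(c,open(f"pics/{name}.pkl","wb"));return im
def wr(name,u,v): return ray(pickle.load(open(f"pics/{name}.pkl","rb")),u,v,True)
E
python3 - <<'E'
from h import *
im=wshot("w1");s=ctrl.sense();print(s["tcp_pos"],s["joint_positions"].round(2))
cv2.imwrite("pics/w1v.png",tile([im],[(200,120,260,200)],3,1))
E
```

```text
[ 410.13377717 -283.28254936  188.74138578] [-0.71 -0.19  2.03 -0.    1.3  -2.39]
```

View pics/w1v.png

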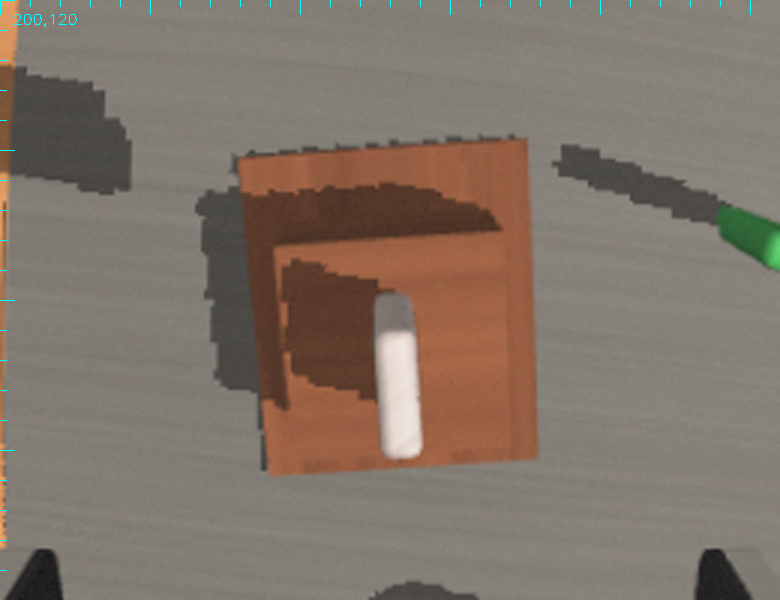

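Run:
```python
from h import *
ct=ctrl.get_calibration("top");cs=ctrl.get_calibration("scene")
A=(332,230.7);B=(334.2,272)
w=lambda p:wr("w1",*p)
print("wrist@87",atz(pickle.load(open("pics/w1.pkl","rb")),*A,87,True),atz(pickle.load(open("pics/w1.pkl","rb")),*B,87,True))
# key top centre: top view mean, scene crop top edge (88,320)-(145,335)/4 +190,325
print(tri([w((333.1,251.3)),ray(ct,437.6,279.9)]))
print(tri([w((333.1,251.3)),ray(cs,190+118/4,325+(326-260)/4)]))
# holder top-left corner of top face (w1): (275,245),(503,232) z45 ; foot corners
c=pickle.load(open("pics/w1.pkl","rb"))
for u,v,z in [(275,245,45),(503,232,45),(240,158,6),(527,140,6),(538,458,6),(269,474,6)]: print(z,atz(c,200+u/3,120+v/3,z,True).round(1))
```

```text
wrist@87 [ 401.88330202 -280.32773799   87.        ] [ 431.64770519 -275.40304664   87.        ]
(array([ 414.50978858, -279.18128728,   95.5807306 ]), [1.1, 1.1])
(array([ 418.62928633, -276.50695853,   82.56161802]), [1.3, 1.3])
45 [ 392.9 -312.4   45. ]
45 [ 383.  -253.6   45. ]
6 [ 375.6 -327.9    6. ]
6 [ 361.2 -244.9    6. ]
6 [ 459.2 -227.4    6. ]
6 [ 473.6 -311.2    6. ]
```

Run:
```python
from h import *
move([417,-278,52],down(np.pi/2+0.172))
```

```text
xyz [-0.0375  0.0221  0.6837] twist [ 0.0005 -0.0005 -0.0411]
```

Emit:
move_arm(xyz=[[-0.0375,0.022,0.2],[-0.0375,0.022,0.4],[-0.0375,0.022,0.55],[-0.0375,0.022,0.65],[-0.0375,0.022,0.684],[-0.0375,0.022,0.684],[-0.0375,0.022,0.684]], twist=[[0,0,-0.042],[0,0,-0.042],[0,0,-0.042],[0,0,-0.042],[0,0,-0.042],[0,0,-0.042],[0,0,-0.042]], jaw=[0,0,0,0,0,0,0], newtons=40)

```text
time_s: 2.73
tcp_pos: [417.9, -278.8, 53.2]
ee_rot: [-0.083, 0.997, -0.0, 0.0]
contact_force: [0.1, -1.0, 0.3]
grip_width: 43.0
grasp_force: 0.0
```

Emit:
move_arm(xyz=[[0,0,0],[0,0,0],[0,0,0],[0,0,0],[0,0,0],[0,0,0],[0,0,0],[0,0,0]], twist=[[0,0,0],[0,0,0],[0,0,0],[0,0,0],[0,0,0],[0,0,0],[0,0,0],[0,0,0]], jaw=[-1,-1,-1,-1,-1,-1,-1,-1], newtons=60)

```text
time_s: 3.4
tcp_pos: [418.5, -279.2, 54.5]
ee_rot: [-0.083, 0.997, -0.001, 0.001]
contact_force: [-0.5, 1.2, 6.6]
grip_width: 9.1
grasp_force: 58.8
```

Run:
```python
from h import *
s=ctrl.sense();print({k:np.round(s[k],2) for k in s})
```

```text
{'time_s': np.float64(3.4), 'joint_positions': array([-0.7 , -0.02,  2.12,  0.  ,  1.04, -2.43]), 'qd': array([ 0.,  0., -0., -0.,  0., -0.]), 'tau': array([-3.200e-01, -2.749e+01, -2.902e+01, -1.200e-01, -4.300e-01,
        1.000e-02]), 'tcp_pos': array([ 418.52, -279.24,   54.5 ]), 'ee_rot': array([-0.08,  1.  , -0.  ,  0.  ]), 'contact_force': array([-0.5 ,  1.16,  6.65]), 'torque': array([ 0.28,  0.14, -0.01]), 'grasp_force': np.float64(58.79), 'grip_width': np.float64(9.1)}
```

Emit:
move_arm(xyz=[[0,0,-0.06],[0,0,-0.14],[0,0,-0.25],[0,0,-0.4],[0,0,-0.6],[0,0,-0.8],[0,0,-0.9],[0,0,-0.9],[0,0,-0.9]], twist=[[0,0,0],[0,0,0],[0,0,0],[0,0,0],[0,0,0],[0,0,0],[0,0,0],[0,0,0],[0,0,0]], jaw=[-1,-1,-1,-1,-1,-1,-1,-1,-1])

```text
time_s: 4.15
tcp_pos: [418.0, -278.9, 234.8]
ee_rot: [-0.083, 0.997, -0.001, 0.001]
contact_force: [0.9, 0.6, -1.7]
grip_width: 9.3
grasp_force: 58.6
```

Run:
```python
from h import *
im=wshot("w2");s=ctrl.sense();print(s["tcp_pos"],s["grip_width"],s["contact_force"],Ro.from_quat(s["ee_rot"]).as_matrix().round(3))
cs=ctrl.get_calibration("scene")
sc=ctrl.snapshot("scene")[:,:,::-1].copy();cv2.imwrite("pics/s2.png",sc)
K=cs["camera_matrix"];p=K@(cs["R"]@s["tcp_pos"]+cs["t"]);p=p/p[2];print(p)
u,v=int(p[0]),int(p[1])
A=tile([im],[(230,230,200,200)],2,1);B=tile([sc],[(u-40,v-40,80,80)],5,1)
cv2.imwrite("pics/w2v.png",np.hstack([A,B]))
```

```text
[ 417.11700374 -278.21461652  232.4416876 ] 8.925620854930393 [-0.51435575  0.29212066 -1.92555601] [[-0.986 -0.165 -0.   ]
 [-0.165  0.986 -0.   ]
 [ 0.    -0.    -1.   ]]
[208.11511881 289.22760818   1.        ]
```

View pics/w2v.png

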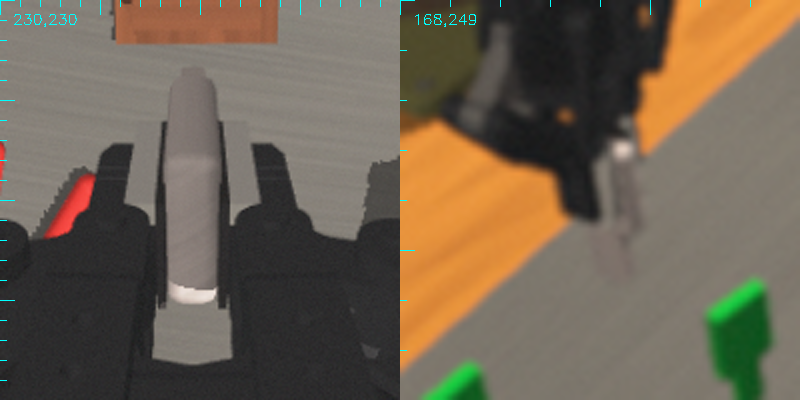

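Run:
```python
from h import *
c=pickle.load(open("pics/w2.pkl","rb"));s=ctrl.sense();R0=Ro.from_quat(s["ee_rot"]);p0=s["tcp_pos"]
def proj(q):
    X=c["R"]@(R0.apply(q)+p0)+c["t"];th=np.arctan2(np.hypot(X[0],X[1]),X[2]);k=c["camera_matrix"];r=np.hypot(X[0],X[1])
    return np.array([k[0,2]+k[0,0]*th*X[0]/r,k[1,2]+k[0,0]*th*X[1]/r])
for dx in (-3,0,3):
  for tip in (30,33,36):
    print(dx,tip,[((proj([dx+a,0,tip-b])-230)*2).round(0) for a,b in [(16,72),(-16,72),(16,30),(7,30),(7,0)]])
```

```text
-3 30 [array([201., 192.]), array([200., 342.]), array([200.,  93.]), array([200., 132.]), array([199.,  81.])]
-3 33 [array([201., 183.]), array([200., 331.]), array([200.,  88.]), array([200., 126.]), array([199.,  77.])]
-3 36 [array([201., 175.]), array([200., 321.]), array([200.,  83.]), array([200., 120.]), array([199.,  73.])]
0 30 [array([202., 176.]), array([200., 330.]), array([200.,  80.]), array([200., 119.]), array([199.,  70.])]
0 33 [array([201., 167.]), array([200., 319.]), array([200.,  75.]), array([200., 113.]), array([199.,  66.])]
0 36 [array([201., 159.]), array([200., 309.]), array([200.,  70.]), array([200., 108.]), array([199.,  62.])]
3 30 [array([202., 159.]), array([200., 317.]), array([200.,  67.]), array([200., 106.]), array([199.,  59.])]
3 33 [array([202., 151.]), array([200., 307.]), array([200.,  62.]), array([200., 101.]), array([199.,  55.])]
3 36 [array([201., 143.]), array([200., 297.]), array([200.,  57.]), array([200.,  95.]), array([199.,  51.])]
```

Emit:
move_arm(xyz=[[-0.1,0.2,0],[-0.1,0.4,0],[-0.1,0.6,0],[-0.1,0.8,0],[-0.1,1.0,0]], twist=[[0,0,0],[0,0,0],[0,0,0],[0,0,0],[0,0,0]], jaw=[-1,-1,-1,-1,-1])

```text
time_s: 4.67
tcp_pos: [402.2, -76.0, 229.7]
ee_rot: [-0.083, 0.997, 0.001, -0.002]
contact_force: [1.3, 0.7, -0.3]
grip_width: 9.3
grasp_force: 58.8
```

Emit:
move_arm(xyz=[[-0.1,0.2,0],[-0.1,0.4,0],[-0.1,0.6,0],[-0.1,0.8,0],[-0.1,1.0,0]], twist=[[0,0,0],[0,0,0],[0,0,0],[0,0,0],[0,0,0]], jaw=[-1,-1,-1,-1,-1])

```text
time_s: 5.08
tcp_pos: [388.7, 124.2, 230.0]
ee_rot: [-0.083, 0.997, -0.0, -0.002]
contact_force: [1.5, 0.5, -1.1]
grip_width: 9.1
grasp_force: 58.8
```

Emit:
move_arm(xyz=[[-0.15,0.2,0],[-0.3,0.4,0.1],[-0.45,0.53,0.2],[-0.54,0.53,0.2],[-0.54,0.53,0.2],[-0.54,0.53,0.2],[-0.54,0.53,0.2],[-0.54,0.53,0.2]], twist=[[0,0,0],[0,0,0],[0,0,0],[0,0,0],[0,0,0],[0,0,0],[0,0,0],[0,0,0]], jaw=[-1,-1,-1,-1,-1,-1,-1,-1])

```text
time_s: 5.75
tcp_pos: [478.9, 244.3, 192.4]
ee_rot: [-0.083, 0.997, -0.0, -0.0]
contact_force: [0.1, -0.1, -0.6]
grip_width: 9.1
grasp_force: 58.9
```

Run:
```python
from h import *
im=wshot("w3");s=ctrl.sense();print(s["tcp_pos"],s["grip_width"],s["joint_positions"].round(2))
c=pickle.load(open("pics/w3.pkl","rb"));X=c["R"]@np.array([435,245,102])+c["t"];th=np.arctan2(np.hypot(X[0],X[1]),X[2]);k=c["camera_matrix"];r=np.hypot(X[0],X[1])
u,v=int(k[0,2]+k[0,0]*th*X[0]/r),int(k[1,2]+k[0,0]*th*X[1]/r);print(u,v)
A=tile([im],[(max(u-60,0),max(v-60,0),120,120)],5,1)
cv2.imwrite("pics/w3v.png",A)
```

```text
[479.17349401 244.30231575 193.07737135] 9.062797948996966 [ 0.37 -0.1   1.94 -0.    1.3  -1.36]
339 181
```

View pics/w3v.png

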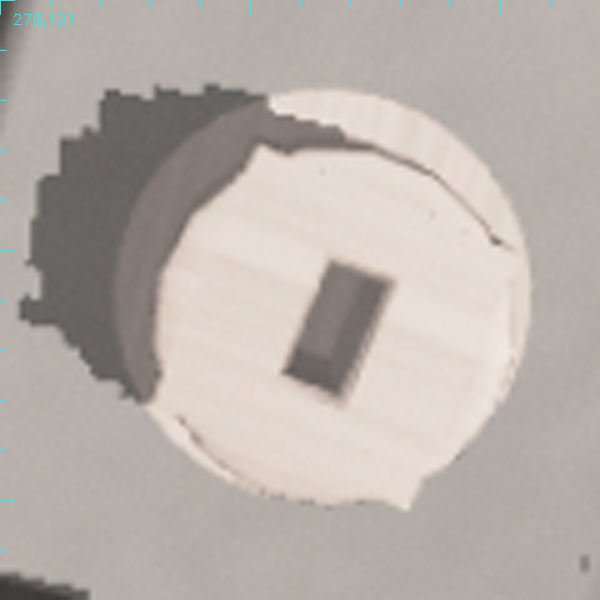

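Run:
```python
from h import *
c=pickle.load(open("pics/w3.pkl","rb"))
P=[atz(c,279+u/5,121+v/5,102,True) for u,v in [(335,260),(397,280),(345,403),(283,373)]]
print(np.round(P,1),np.mean(P,0))
a=P[0]-P[3];b=P[1]-P[2];w=P[1]-P[0];print([np.hypot(*q[:2]) for q in(a,b,w,P[2]-P[3])],[np.arctan2(q[1],q[0]) for q in (-a,-b)],np.arctan2(w[1],w[0]))
ct=ctrl.get_calibration("top");cs=ctrl.get_calibration("scene")
W=wr("w3",347,186.8)
print(tri([W,ray(ct,241.2,267.5)]),tri([W,ray(cs,346.2,215)]),atz(ct,241.2,267.5,102),atz(cs,346.2,215,102))
```

```text
[[429.  248.3 102. ]
 [430.2 256.4 102. ]
 [446.9 252.8 102. ]
 [444.4 244.3 102. ]] [437.62394284 250.4359498  102.        ]
[np.float64(15.846326590899897), np.float64(17.08494418253778), np.float64(8.227679468295339), np.float64(8.811454691340101)] [np.float64(-0.25258062309947643), np.float64(-0.21555650026742648)] 1.4322453057310798
(array([438.58620835, 250.9014543 ,  86.22223576]), [1.4, 1.4]) (array([438.93125318, 251.26066078,  98.64671178]), [1.0, 1.0]) [436.40416346 247.41707755 102.        ] [441.85454191 247.57930134 102.        ]
```

Run:
```python
from h import *
move([438.7,249.5,146],down(np.pi/2-0.23))
```

```text
xyz [0.1955 0.0589 0.2352] twist [2.000e-04 5.000e-04 2.517e-01]
```

Emit:
move_arm(xyz=[[0.196,0.059,0],[0.196,0.059,0.1],[0.196,0.059,0.2],[0.196,0.059,0.235],[0.196,0.059,0.235],[0.196,0.059,0.235]], twist=[[0,0,0.08],[0,0,0.16],[0,0,0.24],[0,0,0.252],[0,0,0.252],[0,0,0.252]], jaw=[-1,-1,-1,-1,-1,-1])

```text
time_s: 6.3
tcp_pos: [439.2, 249.8, 146.3]
ee_rot: [0.114, 0.994, 0.0, 0.0]
contact_force: [0.2, -0.2, -0.9]
grip_width: 9.2
grasp_force: 58.8
```

Run:
```python
from h import *
for i in range(3):
    s=ctrl.sense();print(s["tcp_pos"],Ro.from_quat(s["ee_rot"]).as_matrix()[:,0]); im=wshot(f"w4{i}")
sc=ctrl.snapshot("scene")[:,:,::-1].copy();tp=ctrl.snapshot("top")[:,:,::-1].copy()
cv2.imwrite("pics/w4v.png",np.hstack([tile([im],[(250,240,150,150)],3,1),tile([sc],[(315,165,70,90)],5,1)]))
```

```text
[439.16483351 249.83239559 146.33026584] [-9.74153412e-01  2.25886198e-01 -7.45820523e-04]
[439.77413962 250.15158084 147.00905373] [-0.97407137  0.22623395 -0.00177874]
[440.04358786 250.33328133 147.26478299] [-0.97400214  0.22652771 -0.00224241]
```

View pics/w4v.png

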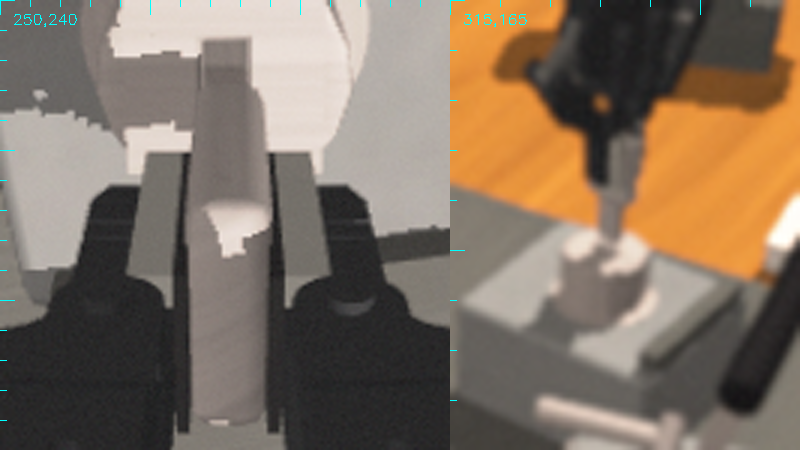

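Run:
```python
from h import *
for i in range(2):
    s=ctrl.sense();print(s["tcp_pos"]); 
    ctrl.snapshot("top")
s=ctrl.sense();R0=Ro.from_quat(s["ee_rot"]).as_matrix()
for n in ("w40","w41","w42"):
  c=pickle.load(open(f"pics/{n}.pkl","rb"))
  cam=-c["R"].T@c["t"]
  A=atz(c,250+203/3,240+38/3,102,True);B=atz(c,250+248/3,240+38/3,102,True);m=(A+B)/2
  print(n,A,B,"centre",m-8*R0[:,0],"cam-tool",R0.T@(cam-s["tcp_pos"]))
```

```text
[439.86165441 250.43551139 146.75285273]
[439.70242337 250.39988777 146.50292889]
w40 [427.39357397 247.66237913 102.        ] [429.17809726 255.40663366 102.        ] centre [436.07657333 249.7167182  102.00721235] cam-tool [  73.49461806   -1.24709316 -142.60051206]
w41 [428.2512031  247.93163708 102.        ] [430.04674385 255.70144797 102.        ] centre [436.93971118 249.99875433 102.00721235] cam-tool [  73.12495665   -0.89809648 -143.17912304]
w42 [428.63348758 248.09888884 102.        ] [430.43490491 255.87818745 102.        ] centre [437.32493396 250.17074995 102.00721235] cam-tool [  72.95227139   -0.68293195 -143.40013453]
```

Emit:
move_arm(xyz=[[0.0055,-0.003,0.02],[0.0055,-0.003,0.035],[0.0055,-0.003,0.05],[0.0055,-0.003,0.065],[0.0055,-0.003,0.08],[0.0055,-0.003,0.09],[0.0055,-0.003,0.09]], twist=[[0,0,0],[0,0,0],[0,0,0],[0,0,0],[0,0,0],[0,0,0],[0,0,0]], jaw=[-1,-1,-1,-1,-1,-1,-1])

```text
time_s: 7.23
tcp_pos: [437.6, 249.7, 126.8]
ee_rot: [0.114, 0.993, -0.0, -0.0]
contact_force: [-0.3, -0.2, -0.7]
grip_width: 9.2
grasp_force: 58.7
```

Emit:
move_arm(xyz=[[0,0,0.02],[0,0,0.04],[0,0,0.06],[0,0,0.08],[0,0,0.095],[0,0,0.105],[0,0,0.105]], twist=[[0,0,0],[0,0,0],[0,0,0],[0,0,0],[0,0,0],[0,0,0],[0,0,0]], jaw=[-1,-1,-1,-1,-1,-1,-1])

```text
time_s: 7.82
tcp_pos: [438.3, 250.1, 111.3]
ee_rot: [0.114, 0.993, -0.0, -0.001]
contact_force: [-14.1, -6.4, 25.1]
grip_width: 9.1
grasp_force: 62.8
```

Emit:
move_arm(xyz=[[0.005,0.0,-0.01],[0.008,0,-0.01],[0.008,0,0.0],[0.008,0,0.01],[0.008,0,0.015],[0.008,0,0.015]], twist=[[0,0,0],[0,0,0],[0,0,0],[0,0,0],[0,0,0],[0,0,0]], jaw=[-1,-1,-1,-1,-1,-1])

```text
time_s: 8.32
tcp_pos: [438.5, 250.6, 111.2]
ee_rot: [0.114, 0.993, -0.0, 0.001]
contact_force: [-14.1, -8.8, 36.7]
grip_width: 9.1
grasp_force: 64.5
```

Emit:
move_arm(xyz=[[-0.004,0,-0.02],[-0.004,0,-0.02],[-0.004,0,-0.02],[-0.004,0,-0.02],[-0.004,0,-0.02],[-0.004,0,-0.02],[-0.004,0,-0.02],[-0.004,0,-0.02],[-0.004,0,-0.02],[-0.004,0,-0.02],[-0.004,0,-0.02],[-0.004,0,-0.02]], twist=[[0,0,0.06],[0,0,0.12],[0,0,0.18],[0,0,0.24],[0,0,0.3],[0,0,0.36],[0,0,0.42],[0,0,0.48],[0,0,0.54],[0,0,0.6],[0,0,0.66],[0,0,0.66]], jaw=[-1,-1,-1,-1,-1,-1,-1,-1,-1,-1,-1,-1])

```text
time_s: 9.32
tcp_pos: [438.3, 249.8, 111.4]
ee_rot: [0.593, 0.805, -0.0, 0.001]
contact_force: [-6.3, -7.3, 18.5]
grip_width: 9.1
grasp_force: 61.8
```

Run:
```python
from h import *
s=ctrl.sense();print({k:np.round(s[k],2) for k in s},(Ro.from_quat(s["ee_rot"])*down(np.pi/2-.23).inv()).as_rotvec())
```

```text
{'time_s': np.float64(9.32), 'joint_positions': array([ 0.41, -0.09,  2.08, -0.  ,  1.15,  0.11]), 'qd': array([-0. ,  0. , -0. , -0. , -0. , -0.1]), 'tau': array([  1.28, -20.94, -28.35,   0.83,  -2.47,   0.53]), 'tcp_pos': array([438.34, 249.76, 111.36]), 'ee_rot': array([ 0.59,  0.81, -0.  ,  0.  ]), 'contact_force': array([-6.3 , -7.25, 18.47]), 'torque': array([-1.19,  1.28, -0.03]), 'grasp_force': np.float64(61.8), 'grip_width': np.float64(9.14)} [-3.81397858e-04 -2.37022655e-03 -1.03899472e+00]
```

Emit:
move_arm(xyz=[[0,0,-0.01],[0,0,-0.01],[0,0,-0.01],[0,0,-0.01],[0,0,-0.01],[0,0,-0.01]], twist=[[0,0,0.05],[0,0,0.1],[0,0,0.15],[0,0,0.19],[0,0,0.22],[0,0,0.22]], jaw=[-1,-1,-1,-1,-1,-1])

```text
time_s: 9.82
tcp_pos: [437.5, 250.0, 111.4]
ee_rot: [0.721, 0.693, -0.0, 0.0]
contact_force: [-4.4, -3.6, 9.9]
grip_width: 9.0
grasp_force: 60.9
```

```bash
cat >> h.py <<'E'
def st():
    s=ctrl.sense();print({k:np.round(s[k],2) for k in ("time_s","joint_positions","tcp_pos","contact_force","torque","grasp_force","grip_width")})
    R=Ro.from_quat(s["ee_rot"]).as_matrix();print("theta",np.arctan2(R[1,0],R[0,0]),R[:,2].round(3))
E
python3 -c "from h import *;st()"
```

```text
{'time_s': np.float64(9.82), 'joint_positions': array([ 0.41, -0.09,  2.08, -0.  ,  1.15,  0.45]), 'tcp_pos': array([437.49, 250.02, 111.44]), 'contact_force': array([-4.4 , -3.64,  9.94]), 'torque': array([-0.48,  0.86,  0.63]), 'grasp_force': np.float64(60.92), 'grip_width': np.float64(8.98)}
theta 1.5305391096575816 [ 0.001 -0.001 -1.   ]
```

Emit:
move_arm(xyz=[[0,0,0],[0,0,0],[0,0,0],[0,0,0]], twist=[[0,0,0.03],[0,0,0.05],[0,0,0.05],[0,0,0.05]], jaw=[-1,-1,-1,-1])

```text
time_s: 10.15
tcp_pos: [437.5, 250.1, 111.5]
ee_rot: [0.747, 0.665, -0.0, 0.001]
contact_force: [-4.8, -3.9, 9.8]
grip_width: 9.2
grasp_force: 68.1
```

```bash
python3 -c "from h import *;st()"
```

```text
{'time_s': np.float64(10.15), 'joint_positions': array([ 0.41, -0.09,  2.08, -0.  ,  1.15,  0.53]), 'tcp_pos': array([437.48, 250.1 , 111.47]), 'contact_force': array([-4.8 , -3.9 ,  9.85]), 'torque': array([-0.36,  0.81,  1.2 ]), 'grasp_force': np.float64(68.12), 'grip_width': np.float64(9.25)}
theta 1.4554220228725958 [ 0.001 -0.001 -1.   ]
```

Emit:
move_arm(xyz=[[0,0,0],[0,0,0],[0,0,0],[0,0,0],[0,0,0],[0,0,0],[0,0,-0.1],[0,0,-0.25],[0,0,-0.4],[0,0,-0.6],[0,0,-0.75],[0,0,-0.75]], twist=[[0,0,-0.03],[0,0,-0.04],[0,0,-0.04],[0,0,-0.04],[0,0,-0.04],[0,0,-0.04],[0,0,-0.04],[0,0,-0.04],[0,0,-0.04],[0,0,-0.04],[0,0,-0.04],[0,0,-0.04]], jaw=[-1,-1,-0.5,-0.2,0,0,0,0,0,0,0,0])

```text
time_s: 11.15
tcp_pos: [440.2, 251.4, 267.8]
ee_rot: [0.727, 0.687, 0.006, 0.002]
contact_force: [1.5, 0.3, 0.3]
grip_width: 42.9
grasp_force: 0.0
```

Run:
```python
from h import *
st()
im=wshot("w5");tp=ctrl.snapshot("top")[:,:,::-1].copy();sc=ctrl.snapshot("scene")[:,:,::-1].copy()
cv2.imwrite("pics/s5.png",sc);cv2.imwrite("pics/t5.png",tp)
a=tile([im],[(180,100,300,300)],2,1)[:, :450]
b=tile([sc,sc],[(310,180,87,75),(345,195,87,75)],4,1)
cv2.imwrite("pics/v5.png",np.hstack([a,b]))
```

```text
{'time_s': np.float64(11.15), 'joint_positions': array([ 0.41, -0.23,  1.93,  0.  ,  1.43,  0.47]), 'tcp_pos': array([440.22, 251.45, 267.8 ]), 'contact_force': array([1.48, 0.31, 0.25]), 'torque': array([ 0.01, -0.05,  0.01]), 'grasp_force': np.float64(0.0), 'grip_width': np.float64(42.85)}
theta 1.5138293046109206 [ 0.012  0.005 -1.   ]
```

View pics/v5.png

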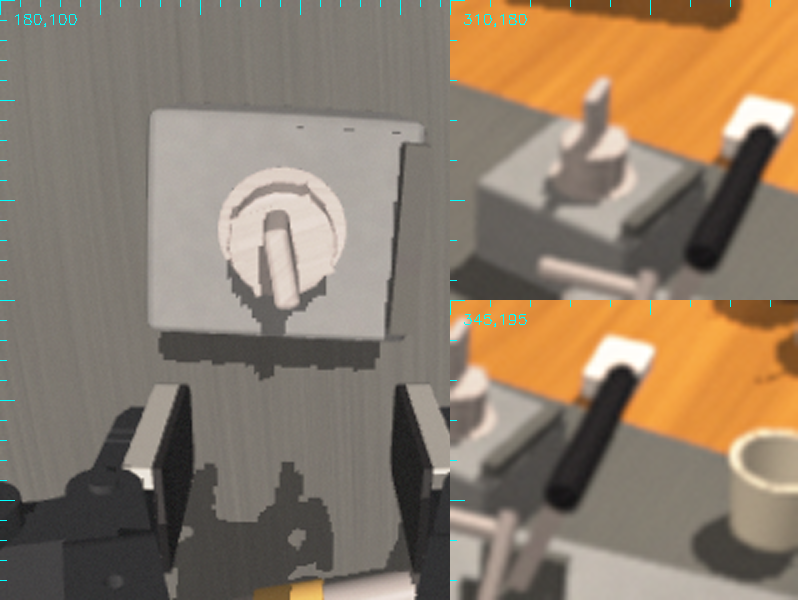

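```bash
cat >> h.py <<'E'
def W(O,psi,p):
    c,s_=np.cos(psi),np.sin(psi);return np.array([O[0]+c*p[0]-s_*p[1],O[1]+s_*p[0]+c*p[1],p[2]])
E
python3 - <<'E'
from h import *
ct=ctrl.get_calibration("top")
a=atz(ct,303.8,186.2,269);b=atz(ct,352.5,181.2,269);print(a,b,np.linalg.norm(a-b))
d=a-b;psi=np.arctan2(d[1],d[0])-np.pi/2;m=(a+b)/2+[2,2.6,0]
O=m-np.array([np.cos(psi),np.sin(psi),0])*130*np.sin(.3);print(psi,m,O)
pin=W(O,psi,[-45,0,189]);print(pin)
move([pin[0],pin[1],290],down(psi+np.pi/2))
st()
E
```

```text
[624.0955218   77.00675235 269.        ] [639.00592871 -40.00447843 269.        ] 117.95740062937826
0.126744079295795 [633.55072526  21.10113696 269.        ] [595.4412571   16.24495628 269.        ]
[550.80221489  10.55673064 189.        ]
xyz [-1.1631  0.6363 -0.1543] twist [-1.0000e-04 -1.0000e-04 -1.1169e+00]
{'time_s': np.float64(11.3), 'joint_positions': array([ 0.41, -0.22,  1.94,  0.  ,  1.43,  0.47]), 'tcp_pos': array([436.96, 250.03, 259.16]), 'contact_force': array([-0.64, -0.07,  0.18]), 'torque': array([ 0.02,  0.05, -0.01]), 'grasp_force': np.float64(0.0), 'grip_width': np.float64(42.32)}
theta 1.5139180976644318 [-0. -0. -1.]
```

Emit:
move_arm(xyz=[[0,0,-0.154],[-0.2,0.11,-0.154],[-0.4,0.2,-0.154],[-0.58,0.32,-0.154],[-0.58,0.32,-0.154],[-0.58,0.32,-0.154],[-0.58,0.32,-0.154]], twist=[[0,0,-0.08],[0,0,-0.16],[0,0,-0.24],[0,0,-0.32],[0,0,-0.4],[0,0,-0.48],[0,0,-0.56]], jaw=[0,0,0,0,0,0,0])

```text
time_s: 11.88
tcp_pos: [494.0, 129.0, 287.2]
ee_rot: [0.386, 0.922, -0.001, -0.002]
contact_force: [-0.0, -0.4, -0.4]
grip_width: 42.8
grasp_force: 0.0
```

Run:
```python
from h import *
move([551,10.5,290],down(.127+np.pi/2))
```

```text
xyz [-0.6223 -0.2128 -0.0148] twist [-0.0015 -0.0029 -0.5856]
```

Emit:
move_arm(xyz=[[-0.2,-0.07,-0.015],[-0.4,-0.14,-0.015],[-0.622,-0.213,-0.015],[-0.622,-0.213,-0.015],[-0.622,-0.213,-0.015],[-0.622,-0.213,-0.015],[-0.622,-0.213,-0.015],[-0.622,-0.213,-0.015],[-0.622,-0.213,-0.015],[-0.622,-0.213,-0.015]], twist=[[0,0,-0.08],[0,0,-0.16],[0,0,-0.24],[0,0,-0.32],[0,0,-0.4],[0,0,-0.48],[0,0,-0.56],[0,0,-0.585],[0,0,-0.585],[0,0,-0.585]], jaw=[0,0,0,0,0,0,0,0,0,0])

```text
time_s: 12.72
tcp_pos: [550.2, 12.0, 291.0]
ee_rot: [-0.06, 0.998, 0.0, -0.002]
contact_force: [-0.1, 0.6, 0.3]
grip_width: 42.7
grasp_force: 0.0
```

Run:
```python
from h import *
st();im=wshot("w6a");im=wshot("w6")
from h import *
cv2.imwrite("pics/v6.png",tile([im],[(190,110,260,200)],3,1))
```

```text
{'time_s': np.float64(12.72), 'joint_positions': array([-0.08, -0.13,  1.8 ,  0.  ,  1.47, -1.77]), 'tcp_pos': array([550.23,  11.95, 291.03]), 'contact_force': array([-0.11,  0.58,  0.34]), 'torque': array([0.02, 0.01, 0.05]), 'grasp_force': np.float64(0.0), 'grip_width': np.float64(42.74)}
theta -3.0207294449204944 [-0.004  0.    -1.   ]
```

View pics/v6.png

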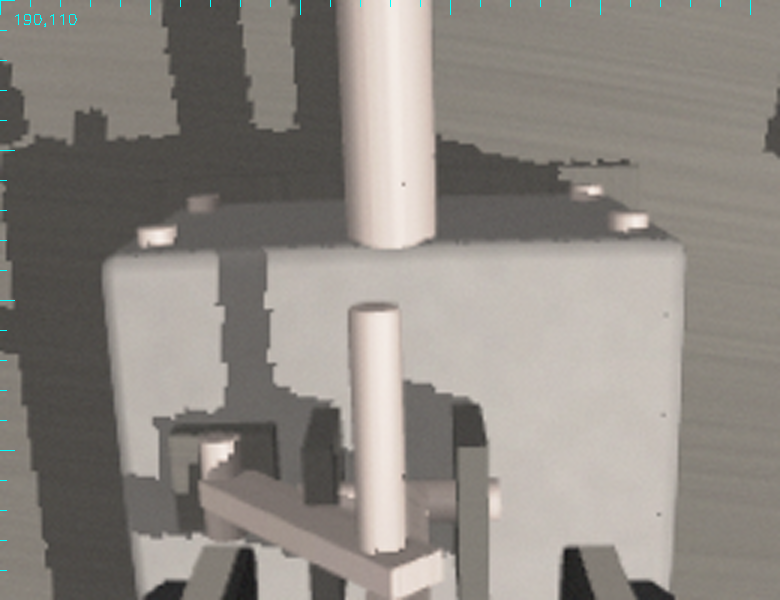

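Run:
```python
from h import *
for n in("w6a","w6"):
  c=pickle.load(open(f"pics/{n}.pkl","rb"))
  f=lambda u,v,z:atz(c,190+u/3,110+v/3,z,True)
  E=f(375,308,189);B=f(383,550,189);w=f(404,430,189)-f(353,430,189)
  L=f(107,262,128);R=f(682,247,128)
  d=B-E;print(E,B,np.linalg.norm(d),"yaw",np.arctan2(d[1],d[0]),"width",np.linalg.norm(w))
  e=R-L;print("case",L,R,np.linalg.norm(e),np.arctan2(e[1],e[0])-np.pi/2,(L+R)/2)
  psi=np.arctan2(e[1],e[0])-np.pi/2
  u=np.array([np.cos(psi),np.sin(psi),0]);print("O from case",(L+R)/2+70*u,"pin pt",E+21*u,"O from pin",E+66*u)
ct=ctrl.get_calibration("top")
t5=cv2.imread("pics/t5.png")
```

```text
[530.61342913   1.81073638 189.        ] [589.24067537  10.42706477 189.        ] 59.25702588080869 yaw 0.14592334328091897 width 11.802300457380722
case [539.14862364 -75.79918618 128.        ] [515.17340793  85.41026039 128.        ] 162.98250406055496 0.1476387704540465 [527.16101578   4.80553711 128.        ]
O from case [596.39949831  15.10274729 128.        ] pin pt [551.38497389   4.89989944 189.        ] O from pin [595.89542694  11.51953455 189.        ]
[530.945132     1.83338851 189.        ] [589.70129422  10.48158379 189.        ] 59.38920677131276 yaw 0.1461385853929757 width 11.825702329839917
case [539.54083034 -75.89834732 128.        ] [515.48612477  85.54761208 128.        ] 163.22814299867116 0.1479073108742115 [527.51347756   4.82463238 128.        ]
O from case [596.74919237  15.14043552 128.        ] pin pt [551.71584644   4.92812945 189.        ] O from pin [596.22452025  11.55971718 189.        ]
```

Run:
```python
from h import *
move([551.5,5.2,171],down(.146+np.pi/2));st()
```

```text
xyz [-0.002  -0.0346  0.6049] twist [ 0.0003 -0.0013 -0.0157]
{'time_s': np.float64(12.82), 'joint_positions': array([-0.08, -0.13,  1.8 ,  0.  ,  1.47, -1.77]), 'tcp_pos': array([550.52,  11.99, 291.99]), 'contact_force': array([ 0.57,  0.78, -0.05]), 'torque': array([-0.03, -0.05, -0.01]), 'grasp_force': np.float64(0.0), 'grip_width': np.float64(42.46)}
theta -3.0201821968216187 [-0.002  0.    -1.   ]
```

Emit:
move_arm(xyz=[[-0.002,-0.035,0.1],[-0.002,-0.035,0.25],[-0.002,-0.035,0.4],[-0.002,-0.035,0.52],[-0.002,-0.035,0.6],[-0.002,-0.035,0.6],[-0.002,-0.035,0.6]], twist=[[0,0,-0.016],[0,0,-0.016],[0,0,-0.016],[0,0,-0.016],[0,0,-0.016],[0,0,-0.016],[0,0,-0.016]], jaw=[0,0,0,0,0,0,0], newtons=30)

```text
time_s: 13.4
tcp_pos: [551.5, 5.2, 172.2]
ee_rot: [-0.074, 0.997, 0.0, -0.001]
contact_force: [0.4, -0.1, -0.3]
grip_width: 42.5
grasp_force: 0.0
```

Emit:
move_arm(xyz=[[0,0,0],[0,0,0],[0,0,0],[0,0,0],[0,0,0],[0,0,0]], twist=[[0,0,0],[0,0,0],[0,0,0],[0,0,0],[0,0,0],[0,0,0]], jaw=[-1,-1,-1,-1,-1,-1], newtons=30)

```text
time_s: 13.9
tcp_pos: [553.3, 5.5, 175.1]
ee_rot: [-0.074, 0.997, 0.0, 0.002]
contact_force: [1.3, 2.8, 6.7]
grip_width: 10.9
grasp_force: 29.5
```

Run:
```python
from h import *
st()
```

```text
{'time_s': np.float64(13.9), 'joint_positions': array([-0.09, -0.05,  1.92,  0.  ,  1.26, -1.81]), 'tcp_pos': array([553.27,   5.45, 175.1 ]), 'contact_force': array([1.29, 2.8 , 6.74]), 'torque': array([0.5 , 0.02, 0.06]), 'grasp_force': np.float64(29.55), 'grip_width': np.float64(10.86)}
theta -2.99347704214239 [ 0.003  0.001 -1.   ]
```

Emit:
move_arm(xyz=[[0,-0.039,-0.035],[0,-0.083,-0.063],[0,-0.131,-0.085],[0,-0.182,-0.099],[0,-0.233,-0.106],[0,-0.286,-0.104],[0,-0.338,-0.095],[0,-0.387,-0.078],[0,-0.434,-0.054],[0,-0.477,-0.024],[0,-0.495,-0.008],[0,-0.495,-0.008]], twist=[[0,0,0],[0,0,0],[0,0,0],[0,0,0],[0,0,0],[0,0,0],[0,0,0],[0,0,0],[0,0,0],[0,0,0],[0,0,0],[0,0,0]], jaw=[-1,-1,-1,-1,-1,-1,-1,-1,-1,-1,-1,-1])

```text
time_s: 14.9
tcp_pos: [567.4, -91.5, 176.8]
ee_rot: [-0.073, 0.997, 0.003, 0.0]
contact_force: [-2.4, 11.6, 12.5]
grip_width: 10.4
grasp_force: 30.5
```

Run:
```python
from h import *
st()
```

```text
{'time_s': np.float64(14.9), 'joint_positions': array([-0.26, -0.  ,  1.87,  0.01,  1.27, -1.98]), 'tcp_pos': array([567.38, -91.47, 176.81]), 'contact_force': array([-2.39, 11.65, 12.52]), 'torque': array([2.02, 0.26, 0.15]), 'grasp_force': np.float64(30.49), 'grip_width': np.float64(10.37)}
theta -2.994544621898142 [ 0.     0.006 -1.   ]
```

Emit:
move_arm(xyz=[[0,0,0],[0,0,0],[0,0,0],[0,0,0],[0,0,-0.1],[0,0,-0.25],[0,0,-0.4],[0,0,-0.55],[0,0,-0.7],[0,0,-0.7]], twist=[[0,0,0],[0,0,0],[0,0,0],[0,0,0],[0,0,0],[0,0,0],[0,0,0],[0,0,0],[0,0,0],[0,0,0]], jaw=[-0.5,0,0,0,0,0,0,0,0,0])

```text
time_s: 15.73
tcp_pos: [569.0, -94.0, 322.3]
ee_rot: [-0.074, 0.997, -0.002, 0.005]
contact_force: [0.9, 0.4, 1.6]
grip_width: 42.7
grasp_force: 0.0
```

Run:
```python
from h import *
st();p=W([596.5,14],.146,[38.4,35,269]);print(p)
move([p[0],p[1],345],down(.146))
```

```text
{'time_s': np.float64(15.73), 'joint_positions': array([-0.26, -0.09,  1.71, -0.  ,  1.5 , -1.97]), 'tcp_pos': array([568.98, -94.02, 322.28]), 'contact_force': array([0.91, 0.42, 1.55]), 'torque': array([-0.04, -0.02,  0.  ]), 'grasp_force': np.float64(0.0), 'grip_width': np.float64(42.73)}
theta -2.9938068731985017 [ 0.01  -0.004 -1.   ]
[629.39959407  54.2141357  269.        ]
xyz [-0.409   0.6881 -0.1132] twist [0.0023 0.0073 1.0011]
```

Emit:
move_arm(xyz=[[0,0,-0.113],[-0.1,0.15,-0.113],[-0.2,0.3,-0.113],[-0.3,0.5,-0.113],[-0.409,0.688,-0.113],[-0.409,0.688,-0.113],[-0.409,0.688,-0.113],[-0.409,0.688,-0.113],[-0.409,0.688,-0.113],[-0.409,0.688,-0.113],[-0.409,0.688,-0.113],[-0.409,0.688,-0.113]], twist=[[0,0,0.08],[0,0,0.16],[0,0,0.24],[0,0,0.32],[0,0,0.4],[0,0,0.48],[0,0,0.56],[0,0,0.64],[0,0,0.72],[0,0,0.8],[0,0,0.88],[0,0,0.95]], jaw=[0,0,0,0,0,0,0,0,0,0,0,0])

```text
time_s: 16.73
tcp_pos: [627.1, 54.8, 335.8]
ee_rot: [0.623, 0.782, -0.001, -0.001]
contact_force: [0.1, -0.1, -0.2]
grip_width: 42.5
grasp_force: 0.0
```

Emit:
move_arm(xyz=[[0,0,0],[0,0,0],[0,0,0]], twist=[[0,0,0.05],[0,0,0.05],[0,0,0.05]], jaw=[0,0,0])

```text
time_s: 16.98
tcp_pos: [627.2, 54.9, 336.3]
ee_rot: [0.65, 0.76, -0.001, -0.001]
contact_force: [-0.6, 0.6, 1.1]
grip_width: 42.7
grasp_force: 0.0
```

Run:
```python
from h import *
st();im=wshot("w7")
cv2.imwrite("pics/v7.png",tile([im],[(190,140,260,200)],3,1))
move([629.4,54.2,250],down(.146))
```

```text
{'time_s': np.float64(16.98), 'joint_positions': array([ 0.  ,  0.04,  1.57, -0.  ,  1.54, -0.15]), 'tcp_pos': array([627.2,  54.9, 336.3]), 'contact_force': array([-0.6 ,  0.56,  1.06]), 'torque': array([-0.01,  0.01, -0.01]), 'grasp_force': np.float64(0.0), 'grip_width': np.float64(42.74)}
theta 1.725844675618111 [-0.002 -0.    -1.   ]
xyz [-0.0054  0.0107  0.4327] twist [-0.0009  0.0001  0.0057]
```

View pics/v7.png

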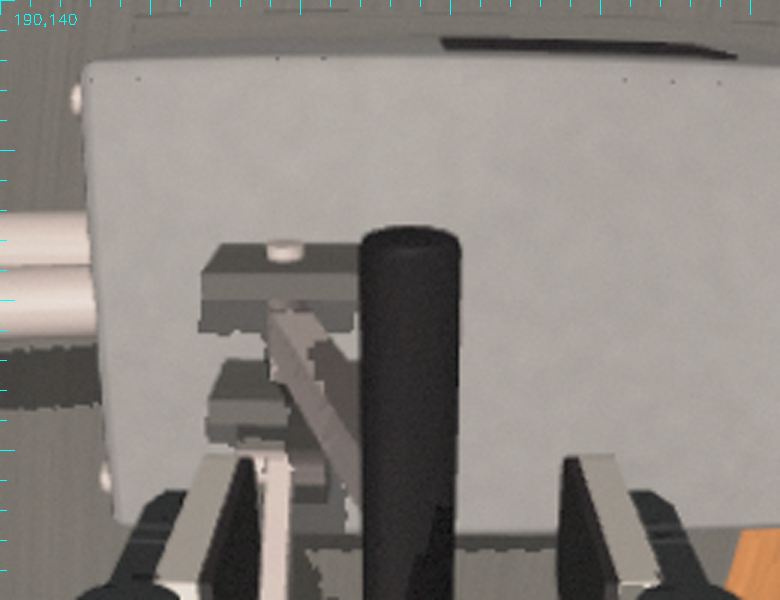

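Emit:
move_arm(xyz=[[-0.005,0.01,0.1],[-0.005,0.01,0.2],[-0.005,0.01,0.3],[-0.005,0.01,0.38],[-0.005,0.01,0.435],[-0.005,0.01,0.435],[-0.005,0.01,0.435]], twist=[[0,0,0.006],[0,0,0.006],[0,0,0.006],[0,0,0.006],[0,0,0.006],[0,0,0.006],[0,0,0.006]], jaw=[0,0,0,0,0,0,0])

```text
time_s: 17.62
tcp_pos: [629.4, 54.5, 250.0]
ee_rot: [0.654, 0.756, -0.0, -0.0]
contact_force: [-0.6, 0.1, 0.3]
grip_width: 42.5
grasp_force: 0.0
```

Emit:
move_arm(xyz=[[0,0,0],[0,0,0],[0,0,0],[0,0,0],[0,0,0]], twist=[[0,0,0],[0,0,0],[0,0,0],[0,0,0],[0,0,0]], jaw=[-1,-1,-1,-1,-1], newtons=35)

```text
time_s: 18.03
tcp_pos: [627.9, 54.2, 252.5]
ee_rot: [0.654, 0.756, -0.002, -0.001]
contact_force: [-9.2, -1.8, 4.9]
grip_width: 18.6
grasp_force: 34.2
```

Run:
```python
from h import *
st()
```

```text
{'time_s': np.float64(18.03), 'joint_positions': array([ 0.  ,  0.07,  1.67, -0.  ,  1.4 , -0.14]), 'tcp_pos': array([627.94,  54.24, 252.49]), 'contact_force': array([-9.24, -1.81,  4.92]), 'torque': array([-0.21,  1.49,  0.11]), 'grasp_force': np.float64(34.22), 'grip_width': np.float64(18.62)}
theta 1.714990549289728 [-0.004 -0.001 -1.   ]
```

Emit:
move_arm(xyz=[[0,-0.03,-0.008],[0,-0.063,-0.016],[0,-0.095,-0.021],[0,-0.127,-0.026],[0,-0.192,-0.029],[0,-0.257,-0.026],[0,-0.321,-0.016],[0,-0.384,0],[0,-0.445,0.022],[0,-0.475,0.036],[0,-0.475,0.036],[0,-0.475,0.036]], twist=[[0,0,0],[0,0,0],[0,0,0],[0,0,0],[0,0,0],[0,0,0],[0,0,0],[0,0,0],[0,0,0],[0,0,0],[0,0,0],[0,0,0]], jaw=[-1,-1,-1,-1,-1,-1,-1,-1,-1,-1,-1,-1])

```text
time_s: 19.03
tcp_pos: [538.7, 40.8, 248.5]
ee_rot: [0.654, 0.756, 0.004, 0.005]
contact_force: [5.8, 1.1, 7.0]
grip_width: 18.3
grasp_force: 37.3
```

Run:
```python
from h import *
st()
```

```text
{'time_s': np.float64(19.03), 'joint_positions': array([-0.02, -0.14,  1.88,  0.  ,  1.38, -0.17]), 'tcp_pos': array([538.74,  40.8 , 248.51]), 'contact_force': array([5.75, 1.1 , 6.96]), 'torque': array([ 0.03, -1.05,  0.09]), 'grasp_force': np.float64(37.31), 'grip_width': np.float64(18.29)}
theta 1.7147198502713512 [ 0.013 -0.    -1.   ]
```

Emit:
move_arm(xyz=[[0,-0.015,0.006],[0,-0.03,0.01],[0,-0.03,0.01],[0,-0.03,0.01],[0,-0.03,0.01]], twist=[[0,0,0],[0,0,0],[0,0,0],[0,0,0],[0,0,0]], jaw=[-1,-1,-1,-1,-1])

```text
time_s: 19.45
tcp_pos: [533.6, 40.0, 246.4]
ee_rot: [0.654, 0.756, 0.005, 0.006]
contact_force: [6.4, 0.6, 5.4]
grip_width: 18.6
grasp_force: 36.9
```

Run:
```python
from h import *
st()
```

```text
{'time_s': np.float64(19.45), 'joint_positions': array([-0.03, -0.15,  1.9 ,  0.  ,  1.38, -0.17]), 'tcp_pos': array([533.62,  40.01, 246.44]), 'contact_force': array([6.43, 0.56, 5.36]), 'torque': array([-0.02, -1.45,  0.06]), 'grasp_force': np.float64(36.93), 'grip_width': np.float64(18.59)}
theta 1.714655935872868 [ 0.014 -0.    -1.   ]
```

Emit:
move_arm(xyz=[[0,-0.015,0.006],[0,-0.03,0.012],[0,-0.03,0.012],[0,-0.03,0.012],[0,-0.03,0.012]], twist=[[0,0,0],[0,0,0],[0,0,0],[0,0,0],[0,0,0]], jaw=[-1,-1,-1,-1,-1])

```text
time_s: 19.87
tcp_pos: [532.7, 39.8, 246.1]
ee_rot: [0.654, 0.756, 0.01, 0.011]
contact_force: [24.8, 3.1, 2.5]
grip_width: 18.8
grasp_force: 36.9
```

Run:
```python
from h import *
st()
```

```text
{'time_s': np.float64(19.87), 'joint_positions': array([-0.03, -0.16,  1.91,  0.  ,  1.37, -0.17]), 'tcp_pos': array([532.75,  39.84, 246.12]), 'contact_force': array([24.8 ,  3.11,  2.49]), 'torque': array([ 0.55, -4.12,  0.1 ]), 'grasp_force': np.float64(36.9), 'grip_width': np.float64(18.83)}
theta 1.7146173868218324 [ 0.03   0.002 -1.   ]
```

```bash
python3 -c "
from plant import ctrl
print(ctrl.job_done())"
```

```text
the job is handed in; nothing more can be done
None
```

The job is handed in, but no verdict came back. By the sensors and camera views, the key is fully in the barrel and turned to its stop, the catch is flipped over, and the gripper is holding the lever by its crossbar at its stop with about 25 N.

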